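# Sort the engine valves into their organiser trays

## Robot

A 6-joint arm with a two-finger parallel gripper is mounted at the origin on the work surface. World frame = base frame: x ahead of the robot, y to its left, z up, the work surface at z = 0. Lengths are in m, angles in degrees, forces in N, time in s.
With the tool pointing down it reaches from about 0.3 to 0.75 m from the base axis. Payload 8.5 kg.
Tool frame: the origin (TCP) lies at the very end of the fingers, on their centre line; the grasp point (between the pads) lies 19 mm behind it; x points along the fingers, y is the direction in which the jaws open and shut, and the axes are right-handed (so a half turn about x gives the same grasp; the last joint's range is limited). The gripper opens to 85 mm and grips with 20 to 120 N. Pads are 22 mm wide; open, the fingers measure 114 mm over their backs; the gripper's body (76 mm by 85 mm) begins 54 mm behind the grasp point. The pads swing forward as they close: fully open they stand 13 mm farther back than shut.
Start: joints at [-84.872, 21.807, 74.336, -0, 83.858, -12.336], TCP at [0.165, -0.525, 0.193] pointing down, gripper open.
Joint ranges: [-178.18, 178.18], [-50.72, 133.34], [12.68, 142.11], [-81.47, 261.47], [9.98, 163.14], [-165.26, 165.26]. Speed limits (degrees/s): [136.94, 136.94, 180, 180, 180, 180].

## Interface

Orientations are given as a 3x3 rotation matrix whose columns are the frame's x, y, z axes.
In Python, from rig import sensors, cams, env gives the robot as it stands.
- The arm moves only by the shell command python3 -m crank 'ROWS' [FORCE]. ROWS is a JSON object of lists of equal length, an entry for each row: "hand": the closure in counts, from 0 (fully open) to 255 (shut); "translation": the shift along the tool's x, y, z in m, a list of three; "dr": the turn, a rotation vector about the tool's x, y, z in rad, a list of three. A call has 1 to 5 rows; each row is the pose to reach, as a shift and turn from the pose commanded when the call began, along the tool's axes at that moment; what a row does not reach only later rows make up. A row lasts 1/10 s, in which the tool goes at most 50 mm and 8.59 degrees, less where a joint would pass 70% of its speed; a pose out of reach is approached as far as the arm can. A call with a gripper value outside its range is refused whole. The fingers move at their own pace and stop on an object; FORCE is the grip in N (left out, the last holds). Time passes only in rows, so rows that repeat a pose let the fingers close. It gives the time, the measured TCP pose, the force and the opening at its end, in the units of the state.
- sensors.observe(): the state, without advancing time (a new reading comes with each control period).
- cams.get_image(name): name is "side" or "top" or "wrist"; returns (picture, depth): 480x640x3 uint8, blue, green, red; 480x640 float32, m along the optical axis (not along the pixel's ray), 0 where there is no reading.
- cams.calibration(name): a dict with "vertical_fov" (degrees; the focal length in pixels is half the picture's height over the tangent of half this angle, whatever the lens; pixels are square), "cx", "cy" (the principal point, pixels), "distortion" ([k1, k2, p1, p2, k3] as OpenCV has them; the pictures are not rectified), "extrinsics" (4x4, takes a point from camera to world coordinates). Camera axes: x right, y down, z forward; pixel columns grow to the right and rows downward; lengths in m; the calibration is good to about 2 mm. A picture is of the moment at which its call begins: read the wrist's pose just before it. calibration takes no time and is no camera call; for the wrist camera it gives the pose at the moment of the call.
- env.close_job(): hands the job in, once; it reports no verdict.
The state is a dict: "time_s": time; "q": joint angles; "qvel": joint speeds; "joint_efforts": joint torques, N m; "position": TCP position; "tool_rot": TCP orientation; "ft_force": force on the tool from outside, world axes, zero at the start; "wrist_torque": the same for the moment, N m; "grip_width": finger opening in m.
Only numpy, scipy, OpenCV 4.12 (cv2) and the standard library are available. Lean on these libraries where they do the work, as an engineer would, in place of code of your own. Each camera call takes 0.05 s, during which the arm holds its last target. There are 200 camera calls.

## Task

Four engine valves stand on their heads on the bench, mixed in with two roller lifters; two have large heads and two have small heads, and each of the two organiser trays already holds one valve of one of these sizes. Put every loose valve away in the tray that holds its own size, one to each empty cell, setting it down gently (not dropping it) so that it stands on its head with the stem up. Do not tip any valve over, and leave the stored valves and the lifters where they are.

Things in the scene. Friction and masses are not known exactly. Their poses are not given: they have to be found in the camera images.
- valve_large_1_center (a point): Loose steel engine valve, large-headed (intake), standing on its head on the bench: 50 mm disc head (4 mm thick at the rim, curving in to the stem), 8.7 mm round stem pointing up, 124 mm tall, about 115 g. Any grasp yaw; grip it by the stem, plain from 40 to 114 mm above the bench. This point: on the stem's axis, half-way up, 62 mm above the flat underside of the head; z up along the stem.
- valve_large_2_center (a point): Loose steel engine valve, large-headed (intake), standing on its head on the bench: 50 mm disc head (4 mm thick at the rim, curving in to the stem), 8.7 mm round stem pointing up, 124 mm tall, about 115 g. Any grasp yaw; grip it by the stem, plain from 40 to 114 mm above the bench. This point: on the stem's axis, half-way up, 62 mm above the flat underside of the head; z up along the stem.
- valve_small_1_center (a point): Loose steel engine valve, small-headed (exhaust), standing on its head on the bench: 38 mm disc head (4 mm thick at the rim, curving in to the stem), 8.7 mm round stem pointing up, 124 mm tall, about 95 g. Any grasp yaw; grip it by the stem, plain from 40 to 114 mm above the bench. This point: on the stem's axis, half-way up, 62 mm above the flat underside of the head; z up along the stem.
- valve_small_2_center (a point): Loose steel engine valve, small-headed (exhaust), standing on its head on the bench: 38 mm disc head (4 mm thick at the rim, curving in to the stem), 8.7 mm round stem pointing up, 124 mm tall, about 95 g. Any grasp yaw; grip it by the stem, plain from 40 to 114 mm above the bench. This point: on the stem's axis, half-way up, 62 mm above the flat underside of the head; z up along the stem.
- tray_large: Black plastic tray, yellow tape on its long sides, fixed on the bench, holding the stored large-headed (50 mm) valve. 220 x 76 mm, 30 mm high; a row of three open cells 68 x 68 mm inside, walls 4 mm. Origin: centre of its underside; x along the row, z up. Cell centres at x -72 (taken by the stored valve), 0 and +72 mm (both empty), y 0; cell floor at z 4 mm. The two trays are alike.
- tray_small: Black plastic tray, yellow tape on its long sides, fixed on the bench, holding the stored small-headed (38 mm) valve. 220 x 76 mm, 30 mm high; a row of three open cells 68 x 68 mm inside, walls 4 mm. Origin: centre of its underside; x along the row, z up. Cell centres at x -72 (taken by the stored valve), 0 and +72 mm (both empty), y 0; cell floor at z 4 mm. The two trays are alike.
- stored_large_center (a point): A valve with 50 mm head, like the loose large-headed ones, already stored stem up in an end cell of tray_large. Loose in its cell: leave it there. This point: on its axis, half-way up, 62 mm above the underside of its head; z up along the stem.
- stored_small_center (a point): A valve with 38 mm head, like the loose small-headed ones, already stored stem up in an end cell of tray_small. Loose in its cell: leave it there. This point: on its axis, half-way up, 62 mm above the underside of its head; z up along the stem.
- lifter_1_center (a point): A steel roller lifter (bystander) standing upright among the valves: 21.4 mm round body with a small roller in a fork on top, 74 mm tall, 120 g. Loose; leave it where it stands. This point is on its axis, 37 mm above its foot; z up.
- lifter_2_center (a point): A steel roller lifter (bystander) standing upright among the valves: 21.4 mm round body with a small roller in a fork on top, 74 mm tall, 120 g. Loose; leave it where it stands. This point is on its axis, 37 mm above its foot; z up.
Not all that is in view belongs to the job. What is shaped like the part that bears valve_small_2_center but green, purple or red is not meant.

How it is judged:
By the outcome, as a careful person would: the job done as asked, in the order asked, and still so for the second after the job is handed in, with the robot touching nothing.
It also fails if it takes over 109 s, if anything falls off the work surface, if the arm or the gripper's body presses on something with over 40 N, if the wrist force passes 120 N, or if a joint passes its speed limit or range.

## Working session

There is one attempt and no reset: what is moved stays moved. The work goes in short steps, Python scripts to look and compute and a shell command to move; the robot and the scene stay as the last step left them, time stands still between calls to the robot, and variables do not carry over. Pictures are saved under pics/ and viewed, about 12 in all and at most 16, crops included, and the job is handed in when it is done.

```bash
ls; mkdir -p pics
python3 - <<'E'
from rig import sensors,cams
import cv2,numpy as np
s=sensors.observe();print(s['time_s'],s['position'],np.round(s['tool_rot'],3),s['grip_width'])
for n in("side","top"):
    im,d=cams.get_image(n);cv2.imwrite(f"pics/{n}0.png",im);np.save(f"pics/{n}0.npy",d)
    c=cams.calibration(n);print(n,c['vertical_fov'],c['cx'],c['cy'],c['distortion'],np.round(c['extrinsics'],3).tolist())
E
```

```text
pics
0.0 [ 0.16501407 -0.52428351  0.19259436] [[-0.     0.3   -0.954]
 [ 0.002 -0.954 -0.3  ]
 [-1.    -0.001 -0.   ]] 0.08540896648028667
side 57.38092429542074 315.7674332338228 233.39314648973155 [-0.02010011  0.          0.          0.          0.        ] [[0.996, -0.074, 0.047, 0.532], [-0.087, -0.753, 0.652, -0.529], [-0.013, -0.653, -0.757, 0.691], [0.0, 0.0, 0.0, 1.0]]
top 49.303630430009726 316.02034686497046 239.68504483828076 [0.00597069 0.         0.         0.         0.        ] [[-0.0, -0.993, 0.115, 0.443], [-1.0, -0.0, -0.004, -0.006], [0.004, -0.115, -0.993, 1.062], [0.0, 0.0, 0.0, 1.0]]
```

View pics/top0.png

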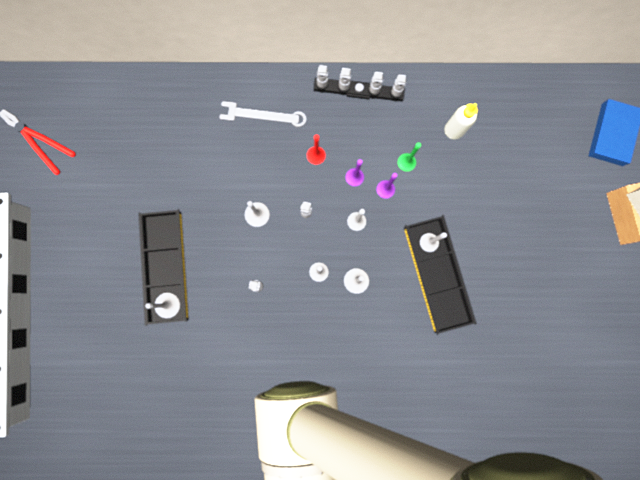

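View pics/side0.png

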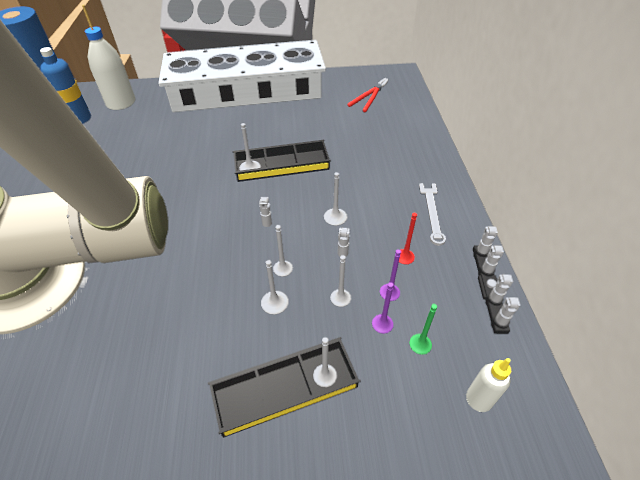

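The top view shows four loose steel valves with heads at (257,214), (357,221), (319,271) and (357,281). The lifters are at (306,209) and (254,286). The left tray's stored valve, at (168,306), looks large; the right tray's, at (430,242), looks small. The coloured valves are decoys. Next I'll measure all of these with both cameras.

```bash
cat > h.py <<'E'
import cv2,numpy as np
from rig import cams,sensors
def K(c):
    f=240/np.tan(np.radians(c['vertical_fov']/2));return np.array([[f,0,c['cx']],[0,f,c['cy']],[0,0,1.]]),np.array(c['distortion'],float)
def rays(c,uv):
    k,D=K(c);n=cv2.undistortPoints(np.array(uv,float).reshape(-1,1,2),k,D).reshape(-1,2)
    return np.c_[n,np.ones(len(n))]
def cloud(c,d):
    v,u=np.mgrid[0:480,0:640];r=rays(c,np.c_[u.ravel(),v.ravel()]);E=np.array(c['extrinsics'])
    return ((r*d.reshape(-1,1))@E[:3,:3].T+E[:3,3]).reshape(480,640,3)
def project(c,P):
    E=np.linalg.inv(np.array(c['extrinsics']));k,D=K(c);r,_=cv2.Rodrigues(E[:3,:3])
    return cv2.projectPoints(np.array(P,float).reshape(-1,1,3),r,E[:3,3],k,D)[0].reshape(-1,2)
def tri(c1,u1,c2,u2):
    A=[];b=[]
    for c,u in((c1,u1),(c2,u2)):
        E=np.array(c['extrinsics']);d=E[:3,:3]@rays(c,[u])[0];d/=np.linalg.norm(d);M=np.eye(3)-np.outer(d,d);A.append(M);b.append(M@E[:3,3])
    return np.linalg.lstsq(np.vstack(A),np.hstack(b),rcond=None)[0]
def onplane(c,uv,z):
    E=np.array(c['extrinsics']);d=rays(c,uv)@E[:3,:3].T;return E[:3,3]+d*((z-E[2,3])/d[:,2])[:,None]
E
python3 - <<'E'
from h import *
for n in("top","side"):
    c=cams.calibration(n);im=cv2.imread(f"pics/{n}0.png");P=cloud(c,np.load(f"pics/{n}0.npy"))
    hsv=cv2.cvtColor(im,cv2.COLOR_BGR2HSV);m=((hsv[...,2]>150)&(hsv[...,1]<45)).astype(np.uint8)
    N,L,S,C=cv2.connectedComponentsWithStats(m)
    print(n)
    for i in range(1,N):
        if S[i,4]<25 or S[i,4]>1200: continue
        p=P[L==i]; 
        if not(.2<p[:,0].mean()<.75 and abs(p[:,1].mean())<.4):continue
        zm=np.percentile(p[:,2],[5,50,99]);lo=p[p[:,2]<np.percentile(p[:,2],5)+.008];hi=p[p[:,2]>p[:,2].max()-.006]
        uv=np.argwhere(L==i)[:,::-1][p[:,2]<np.percentile(p[:,2],5)+.008]
        (x,y),r=cv2.minEnclosingCircle(lo[:,:2].astype(np.float32)[:,None])
        print(np.round(C[i]),S[i,4],'z',np.round(zm,3),'circ',np.round([x,y,r],4),'tip',np.round(hi.mean(0),4))
c=cams.calibration('top');im=cv2.imread("pics/top0.png")
a=cv2.resize(im[180:350,120:320],None,fx=4,fy=4,interpolation=cv2.INTER_CUBIC)[:600];b=cv2.resize(im[195:345,300:500],None,fx=4,fy=4,interpolation=cv2.INTER_CUBIC)
cv2.imwrite("pics/cA.png",a);cv2.imwrite("pics/cB.png",b)
s=cv2.imread("pics/side0.png");cv2.imwrite("pics/cS.png",cv2.resize(s[110:440,200:460],None,fx=1.8,fy=1.8,interpolation=cv2.INTER_CUBIC))
E
```

```text
top
[343. 158.] 55 z [-0.003  0.     0.004] circ [ 0.7425 -0.0662  0.0191] tip [ 7.371e-01 -6.630e-02  5.000e-04]
[267. 166.] 26 z [-0.003 -0.     0.002] circ [0.7214 0.091  0.0142] tip [ 7.21e-01  9.15e-02 -3.00e-04]
[332. 180.] 63 z [-0.002  0.001  0.005] circ [ 0.6933 -0.0411  0.0283] tip [ 0.6901 -0.0433  0.002 ]
[191. 179.] 34 z [-0.002  0.001  0.005] circ [0.6925 0.249  0.0158] tip [0.6924 0.246  0.0017]
[410. 203.] 107 z [-0.003  0.     0.006] circ [ 0.6377 -0.2047  0.0268] tip [ 0.4432 -0.0055  1.0622]
[361. 202.] 31 z [-0.002  0.001  0.003] circ [ 0.6418 -0.1047  0.0167] tip [ 6.438e-01 -1.024e-01  3.000e-04]
[471. 201.] 37 z [-0.004  0.     0.005] circ [ 0.6496 -0.3303  0.0196] tip [ 0.6466 -0.3297  0.0014]
[483. 202.] 26 z [-0.004 -0.     0.004] circ [ 0.6428 -0.354   0.0096] tip [ 6.439e-01 -3.561e-01  6.000e-04]
[496. 202.] 27 z [-0.003 -0.001  0.004] circ [ 0.6431 -0.3814  0.0142] tip [ 6.432e-01 -3.804e-01  3.000e-04]
[357. 220.] 372 z [-0.002  0.006  0.125] circ [ 0.6089 -0.0934  0.0259] tip [ 0.6045 -0.0931  0.1254]
[449. 213.] 31 z [-0.002  0.     0.005] circ [ 0.62
[... 4798 characters left out ...]
3. 244.] 31 z [0.016 0.034 0.043] circ [0.6399 0.0359 0.0021] tip [0.6165 0.0027 0.0401]
[341. 290.] 382 z [-0.     0.007  0.124] circ [ 0.6132 -0.0562  0.0583] tip [ 0.6051 -0.0943  0.1228]
[268. 263.] 40 z [-0.002  0.122  0.47 ] circ [0.4738 0.0009 0.0086] tip [ 0.5316 -0.5287  0.6914]
[274. 301.] 530 z [-0.     0.006  0.103] circ [ 0.4835 -0.0906  0.0272] tip [ 0.5316 -0.5287  0.6914]
[324. 346.] 86 z [-0.002  0.117  0.128] circ [ 0.5694 -0.1736  0.0055] tip [ 0.5616 -0.2418  0.1266]
[398. 377.] 48 z [-0.002 -0.     0.002] circ [ 0.6806 -0.2522  0.0232] tip [ 6.811e-01 -2.531e-01 -4.000e-04]
[324. 376.] 390 z [0.004 0.009 0.042] circ [ 0.561  -0.2394  0.0212] tip [ 0.5316 -0.5287  0.6914]
```

View pics/cA.png

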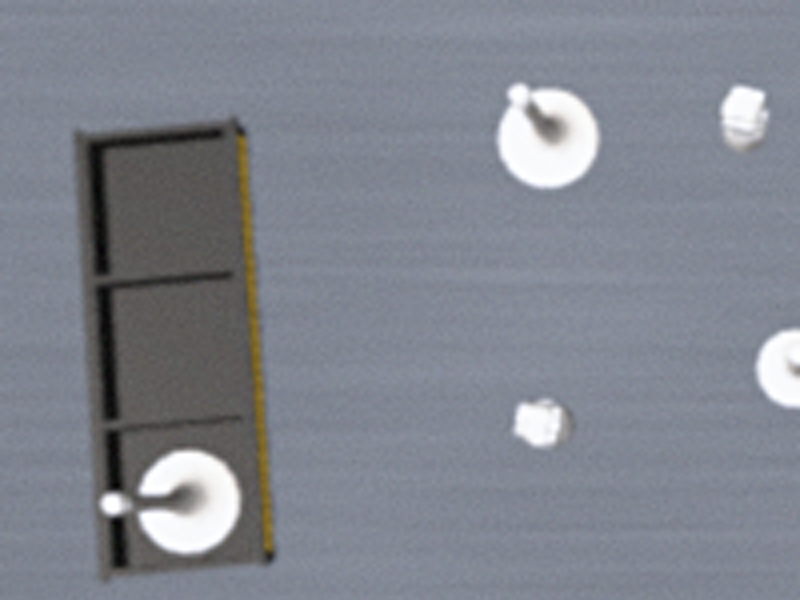

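View pics/cB.png

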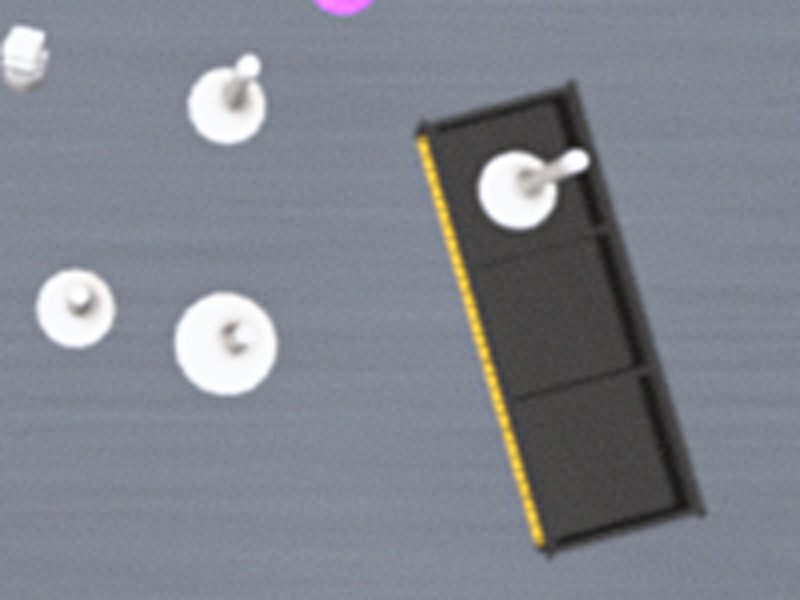

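View pics/cS.png

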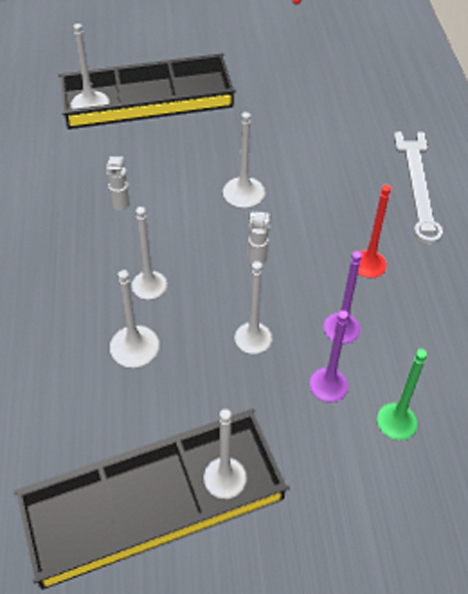

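Run:
```python
from h import *
ct,cs=cams.calibration('top'),cams.calibration('side')
A=lambda x,y:((x+.5)/4-.5+120,(y+.5)/4-.5+180)
B=lambda x,y:((x+.5)/4-.5+300,(y+.5)/4-.5+195)
S=lambda x,y:((x+.5)/1.8-.5+200,(y+.5)/1.8-.5+110)
pts={'L1tip':(A(518,95),S(246,117)),'S1tip':(B(248,66),S(257,266)),'S2tip':(B(79,299),S(141,212)),'L2tip':(B(245,333),S(124,274)),
'L1head':(A(548,138),S(244,191)),'S1head':(B(227,105),S(253,338)),'S2head':(B(75,309),S(149,285)),'L2head':(B(226,344),S(134,346)),
'stLtip':(A(113,504),S(79,28)),'stStip':(B(575,160),S(225,415)),'stLhead':(A(189,502),S(89,101)),'stShead':(B(517,190),S(225,478))}
for k,(a,b) in pts.items():
    z=.003 if 'st' not in k else .007
    print(k,np.round(tri(ct,a,cs,b),4), np.round(onplane(ct,[a],z if 'head' in k else (.124 if 'st' not in k else .128))[0,:2],4),np.round(onplane(cs,[b],z if 'head' in k else (.124 if 'st' not in k else .128))[0,:2],4))
for n,t,s in(('L',[A(78,133),A(235,122),A(268,562),A(105,577)],[S(222,57),S(234,97),S(67,117),S(60,72)]),('S',[B(418,128),B(574,83),B(704,514),B(548,553)],[S(252,412),S(287,490),S(42,581),S(18,492)])):
    T=np.array([tri(ct,a,cs,b) for a,b in zip(t,s)]);print(n,np.round(T,3).tolist());P=onplane(ct,t,.03)[:,:2];Q=onplane(cs,s,.03)[:,:2]
    for R in(T[:,:2],P,Q):
        ax=(R[0]+R[1]-R[2]-R[3])/2;print(' c',np.round(R.mean(0),4),'len',np.linalg.norm(ax).round(4),'ang',np.degrees(np.arctan2(ax[1],ax[0])).round(2),'cells',[np.round(R.mean(0)+k*.072*ax/np.linalg.norm(ax),4).tolist() for k in(-1,0,1)])
```

```text
L1tip [0.62   0.1132 0.1165] [0.618  0.1123] [0.6194 0.1049]
S1tip [ 0.6054 -0.0928  0.1193] [ 0.6038 -0.0924] [ 0.6056 -0.0962]
S2tip [ 0.5004 -0.0152  0.1178] [ 0.4979 -0.0154] [ 0.5029 -0.0204]
L2tip [ 0.4839 -0.0901  0.119 ] [ 0.4826 -0.0898] [ 0.4853 -0.0937]
L1head [ 6.197e-01  1.122e-01 -2.000e-04] [0.6182 0.1118] [0.6202 0.1094]
S1head [ 0.6055 -0.0929 -0.0016] [ 0.6042 -0.0926] [ 0.6056 -0.0958]
S2head [ 0.501  -0.0146 -0.0024] [ 0.4999 -0.0147] [ 0.5022 -0.0184]
L2head [ 0.483  -0.0912 -0.0013] [ 0.4822 -0.091 ] [ 0.4841 -0.0938]
stLtip [0.4349 0.2907 0.1204] [0.4336 0.2881] [0.4376 0.2801]
stStip [ 0.5614 -0.24    0.1233] [ 0.5602 -0.2389] [ 0.5618 -0.2423]
stLhead [0.4337 0.2884 0.0068] [0.4333 0.2883] [0.4342 0.2882]
stShead [ 0.5615 -0.2402  0.0019] [ 0.56   -0.2392] [ 0.5622 -0.2423]
L [[0.617, 0.346, 0.02], [0.625, 0.27, 0.013], [0.406, 0.246, 0.019], [0.398, 0.321, 0.033]]
 c [0.5117 0.2955] len 0.2206 ang 6.43 cells [[0.4401, 0.2874], [0.5117, 0.2955], [0.5832, 0.3036]]
 c [0.5099 0.293 ] len 0.2192 ang 5.77 cells [[0.4383, 0.2858], [0.5099, 0.293], [0.5816, 0.3002]]
 c [0.5118 0.285 ] len 0.2157 ang 3.5 cells [[0.44, 0.2806], [0.5118, 0.285], [0.5837, 0.2894]]
S [[0.591, -0.187, 0.02], [0.613, -0.265, 0.024], [0.402, -0.322, 0.023], [0.38, -0.246, 0.024]]
 c [ 0.4966 -0.2551] len 0.2189 ang 15.33 cells [[0.4272, -0.2742], [0.4966, -0.2551], [0.566, -0.2361]]
 c [ 0.4945 -0.2539] len 0.2188 ang 15.45 cells [[0.4251, -0.273], [0.4945, -0.2539], [0.5639, -0.2347]]
 c [ 0.4986 -0.2578] len 0.2153 ang 15.17 cells [[0.4291, -0.2766], [0.4986, -0.2578], [0.5681, -0.2389]]
```

Both views agree to about 3 mm. The measured positions are L2 (0.483,-0.091), S2 (0.500,-0.015), S1 (0.605,-0.093) and L1 (0.619,0.112). The present yaw suits all the grasps. I'll go to L2 first.

```bash
cat > w.py <<'E'
import sys,numpy as np
from rig import sensors
s=sensors.observe();R=np.array(s['tool_rot']);p=np.array(s['position'])
print('t',s['time_s'],'p',np.round(p,4),'w',round(s['grip_width'],4),'F',np.round(s['ft_force'],1),'yaw',np.degrees(np.arctan2(R[1,1],R[0,1])).round(2))
if len(sys.argv)>3: print('delta tool',np.round(R.T@(np.array([float(a) for a in sys.argv[1:4]])-p),4))
E
python3 -m crank '{"hand":[105,105,105,105,105],"translation":[[0,-0.318,-0.434],[0,-0.318,-0.434],[0,-0.318,-0.434],[0,-0.318,-0.434],[0,-0.318,-0.434]],"dr":[[0,0,0],[0,0,0],[0,0,0],[0,0,0],[0,0,0]]}' 40; python3 w.py .4835 -.0905 .193
```

```text
time_s: 0.6
position: [0.3138, -0.3213, 0.1931]
tool_rot: [[-0.0, 0.3, -0.954], [0.0, -0.954, -0.3], [-1.0, -0.0, -0.0]]
ft_force: [0.5, -0.5, -0.1]
grip_width: 0.0503
t 0.6 p [ 0.3138 -0.3213  0.1931] w 0.0503 F [ 0.5 -0.5 -0.1] yaw -72.56
delta tool [ 1.000e-04 -1.693e-01 -2.311e-01]
```

```bash
python3 -m crank '{"hand":[105,105,105,105,105],"translation":[[0,-0.169,-0.231],[0,-0.169,-0.231],[0,-0.169,-0.231],[0,-0.169,-0.231],[0,-0.169,-0.231]],"dr":[[0,0,0],[0,0,0],[0,0,0],[0,0,0],[0,0,0]]}'>/dev/null
python3 -m crank '{"hand":[105,105,105],"translation":[[0,-0.035,-0.048],[0,-0.035,-0.048],[0,-0.035,-0.048]],"dr":[[0,0,0],[0,0,0],[0,0,0]]}'>/dev/null;  python3 - <<'E'
from h import *
s=sensors.observe();c=cams.calibration('wrist');im,d=cams.get_image('wrist');cv2.imwrite('pics/w1.png',im)
print(c['vertical_fov'],np.round(c['extrinsics'],3).tolist())
for n,x,y in(('L2',.4835,-.0905),('S2',.5005,-.015),('S1',.6055,-.093)): print(n,project(c,[[x,y,.124],[x,y,.004]]).round(1).tolist())
E
python3 w.py .4835 -.0905 .07
```

```text
68.11492603900739 [[0.304, -0.918, -0.253, 0.559], [-0.953, -0.293, -0.08, -0.053], [-0.001, 0.265, -0.964, 0.375], [0.0, 0.0, 0.0, 1.0]]
L2 [[337.4, 261.1], [332.1, 225.7]]
S2 [[245.1, 209.3], [268.5, 189.1]]
S1 [[398.4, 96.7], [372.7, 112.5]]
t 1.45 p [ 0.4962 -0.074   0.1928] w 0.0504 F [-0.6 -1.6  0.5] yaw -72.47
delta tool [0.1229 0.0119 0.017 ]
```

View pics/w1.png

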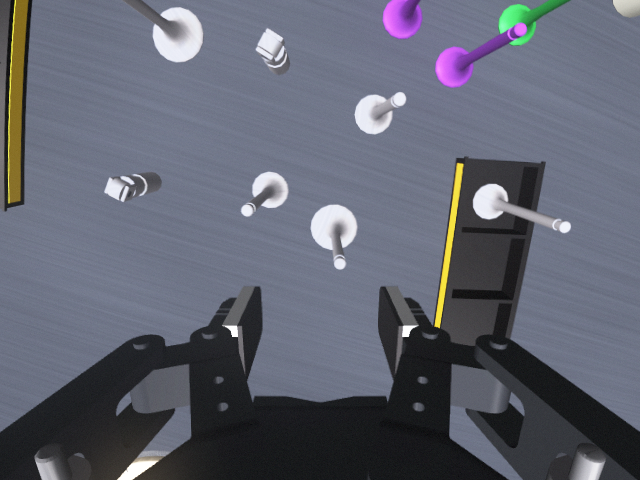

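The wrist view shows the L2 tip at (340,262), S2 tip at (247,210) and S1 tip at (399,100). All three are within about 2 px of prediction, and I shift the targets about 1.5 mm to match. Now I descend on L2.

```bash
python3 -m crank '{"hand":[105,105,105,105,105],"translation":[[0,0.0131,0.0185],[0.03,0.0131,0.0185],[0.06,0.0131,0.0185],[0.09,0.0131,0.0185],[0.123,0.0131,0.0185]],"dr":[[0,0,0],[0,0,0],[0,0,0],[0,0,0],[0,0,0]]}'>/dev/null
python3 -m crank '{"hand":[105,105],"translation":[[0,0,0],[0,0,0]],"dr":[[0,0,0],[0,0,0]]}'>/dev/null
python3 w.py .4825 -.092 .07
python3 - <<'E'
from h import *
im,d=cams.get_image('wrist');cv2.imwrite('pics/w2.png',im[200:480,120:520])
E
```

```text
t 2.15 p [ 0.4825 -0.0933  0.071 ] w 0.0502 F [ 0.4 -0.3 -0.2] yaw -72.64
delta tool [ 0.001  -0.0012 -0.0003]
```

View pics/w2.png

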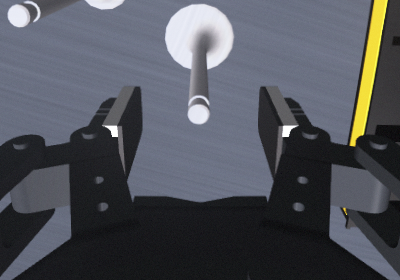

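The stem tip at (199,113) sits midway between the fingers (inner edges 140 and 260). I close and lift slightly.

```bash
python3 -m crank '{"hand":[180,255,255,255,255],"translation":[[0,0,0],[0,0,0],[0,0,0],[0,0,0],[0,0,0]],"dr":[[0,0,0],[0,0,0],[0,0,0],[0,0,0],[0,0,0]]}' 50 >/dev/null
python3 -m crank '{"hand":[255,255,255,255,255],"translation":[[0,0,0],[0,0,0],[0,0,0],[0,0,0],[-0.01,0,0]],"dr":[[0,0,0],[0,0,0],[0,0,0],[0,0,0],[0,0,0]]}' >/dev/null; python3 w.py
python3 -m crank '{"hand":[255,255,255,255,255],"translation":[[-0.03,0,0],[-0.06,0,0],[-0.09,0,0],[-0.13,0,0],[-0.13,0,0]],"dr":[[0,0,0],[0,0,0],[0,0,0],[0,0,0],[0,0,0]]}' >/dev/null; python3 w.py .5117 .2945 .211
python3 - <<'E'
from h import *
im,d=cams.get_image('wrist');cv2.imwrite('pics/w3.png',im[200:480,120:520])
im,d=cams.get_image('side');cv2.imwrite('pics/s3.png',cv2.resize(im[110:440,140:460],None,fx=1.8,fy=1.8))
E
```

```text
t 3.2 p [ 0.4822 -0.0918  0.0799] w 0.0062 F [ 0.1 -0.4 -0.5] yaw -72.53
t 3.7 p [ 0.4846 -0.0927  0.2155] w 0.006 F [ 0.6  0.1 -1.5] yaw -72.52
delta tool [ 0.0032 -0.3612 -0.1421]
```

View pics/s3.png

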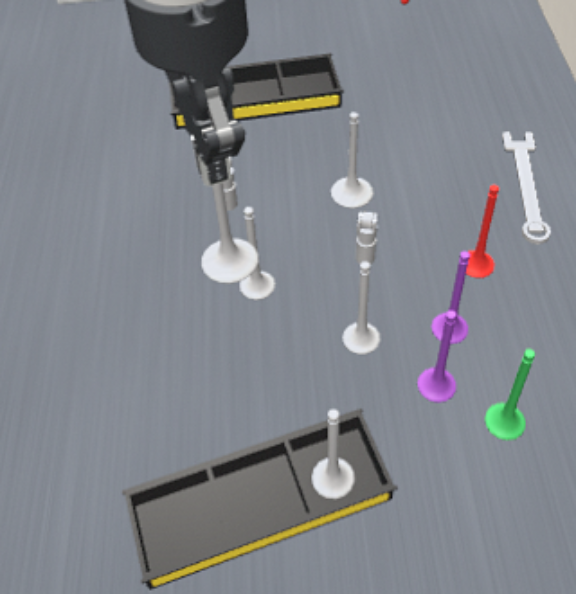

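L2 is held upright (bottom at about z 0.145). I carry it to the large tray's centre cell.

```bash
python3 -m crank '{"hand":[255,255,255,255,255],"translation":[[0,-0.015,-0.006],[0,-0.04,-0.016],[0,-0.07,-0.028],[0,-0.1,-0.04],[0,-0.13,-0.051]],"dr":[[0,0,0],[0,0,0],[0,0,0],[0,0,0],[0,0,0]]}' >/dev/null
python3 -m crank '{"hand":[255,255,255,255,255],"translation":[[0,-0.03,-0.012],[0,-0.06,-0.024],[0,-0.09,-0.036],[0,-0.12,-0.047],[0,-0.15,-0.059]],"dr":[[0,0,0],[0,0,0],[0,0,0],[0,0,0],[0,0,0]]}' >/dev/null
python3 -m crank '{"hand":[255,255,255,255,255],"translation":[[0,-0.03,-0.012],[0,-0.055,-0.021],[0,-0.07,-0.027],[0,-0.081,-0.031],[0,-0.081,-0.031]],"dr":[[0,0,0],[0,0,0],[0,0,0],[0,0,0],[0,0,0]]}' >/dev/null;  python3 w.py .511 .294 .0765
python3 - <<'E'
from h import *
c=cams.calibration('wrist');im,d=cams.get_image('wrist');cv2.imwrite('pics/w4.png',im)
print(project(c,[[.4401,.2874,.004],[.5117,.2955,.004],[.5832,.3036,.004],[.4345,.2884,.128]]).round(0).tolist())
E
```

```text
t 5.3 p [0.5087 0.2952 0.2095] w 0.0059 F [-0.7 -0.5 -1.2] yaw -72.48
delta tool [ 0.133   0.0018 -0.002 ]
[[308.0, 264.0], [321.0, 204.0], [334.0, 137.0], [301.0, 319.0]]
```

View pics/w4.png

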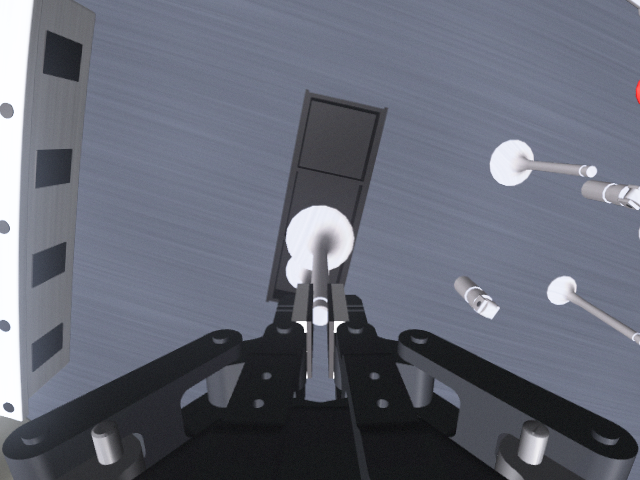

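The wrist view puts the far cell's centre at about (339,139) against a prediction of (334,137), so I aim about 3 mm toward -y. L2 hangs at (320,238), clear of the stored valve behind it. I descend slowly.

```bash
python3 -m crank '{"hand":[255,255,255,255,255],"translation":[[0.03,0.0035,0],[0.06,0.0035,0],[0.09,0.0035,0],[0.115,0.0035,0],[0.127,0.0035,0]],"dr":[[0,0,0],[0,0,0],[0,0,0],[0,0,0],[0,0,0]]}' >/dev/null
python3 -m crank '{"hand":[255,255,255],"translation":[[0.001,0,0],[0.002,0,0],[0.002,0,0]],"dr":[[0,0,0],[0,0,0],[0,0,0]]}' >/dev/null; python3 w.py .511 .292 .075
python3 -m crank '{"hand":[255,255,255,255],"translation":[[0.001,0,0],[0.002,0,0],[0.003,0,0],[0.003,0,0]],"dr":[[0,0,0],[0,0,0],[0,0,0],[0,0,0]]}' >/dev/null; python3 w.py .511 .292 .075
```

```text
t 6.15 p [0.5107 0.2913 0.0825] w 0.0063 F [-0.7  0.1  0.2] yaw -72.55
delta tool [ 0.0075 -0.0006 -0.0005]
t 6.55 p [0.51   0.2913 0.0782] w 0.0057 F [-0.4 -0.9 -0.9] yaw -72.53
delta tool [ 0.0032 -0.0004 -0.0012]
```

```bash
for i in 1; do python3 -m crank '{"hand":[255,255,255],"translation":[[0.001,0,0],[0.002,0,0],[0.002,0,0]],"dr":[[0,0,0],[0,0,0],[0,0,0]]}' >/dev/null; python3 w.py
python3 -m crank '{"hand":[255,255],"translation":[[0.001,0,0],[0.001,0,0]],"dr":[[0,0,0],[0,0,0]]}' >/dev/null; python3 w.py
python3 -m crank '{"hand":[255,255],"translation":[[0.001,0,0],[0.001,0,0]],"dr":[[0,0,0],[0,0,0]]}' >/dev/null; python3 w.py; done
```

```text
t 6.85 p [0.5099 0.2913 0.0761] w 0.0059 F [-0.5 -0.3 -0.4] yaw -72.54
t 7.05 p [0.5101 0.2913 0.0752] w 0.0063 F [-0.   0.6 -1.2] yaw -72.54
t 7.25 p [0.5105 0.2915 0.0752] w 0.0059 F [-1.9 -0.8  6.2] yaw -72.53
```

Contact at 6 N, so I release.

```bash
python3 -m crank '{"hand":[225,200,160,105,105],"translation":[[0,0,0],[0,0,0],[0,0,0],[0,0,0],[0,0,0]],"dr":[[0,0,0],[0,0,0],[0,0,0],[0,0,0],[0,0,0]]}' >/dev/null
python3 -m crank '{"hand":[105,105,105,105,105],"translation":[[0,0,0],[-0.03,0,0],[-0.06,0,0],[-0.1,0,0],[-0.12,0,0]],"dr":[[0,0,0],[0,0,0],[0,0,0],[0,0,0],[0,0,0]]}' >/dev/null; python3 w.py .613 .103 .195
python3 - <<'E'
from h import *
c=cams.calibration('wrist');im,d=cams.get_image('wrist');cv2.imwrite('pics/w5.png',im)
for n,x,y in(('L1',.6195,.1125),): print(n,project(c,[[x,y,.124],[x,y,.004]]).round(1).tolist())
E
```

```text
t 8.25 p [0.5108 0.2915 0.1976] w 0.0499 F [ 0.1  0.1 -0.5] yaw -72.53
delta tool [ 0.0028  0.2105 -0.0409]
L1 [[594.2, 171.9], [512.1, 163.5]]
```

View pics/w5.png

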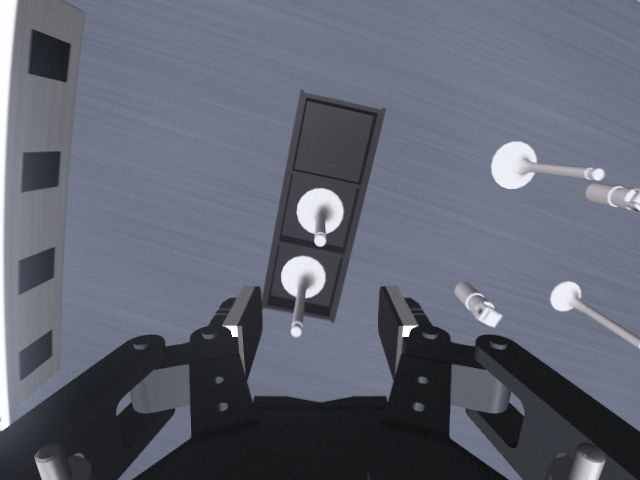

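L2 stands in the centre cell, head at (320,212) and tip at (320,240). I go to L1, whose tip is at (597,174).

```bash
python3 -m crank '{"hand":[105,105,105,105,105],"translation":[[0,0.2045,-0.0486],[0,0.2045,-0.0486],[0,0.2045,-0.0486],[0,0.2045,-0.0486],[0,0.2045,-0.0486]],"dr":[[0,0,0],[0,0,0],[0,0,0],[0,0,0],[0,0,0]]}' >/dev/null
python3 -m crank '{"hand":[105,105],"translation":[[0,0,0],[0,0,0]],"dr":[[0,0,0],[0,0,0]]}' >/dev/null;python3 w.py .6185 .111 .071;python3 - <<'E'
from h import *
c=cams.calibration('wrist');im,d=cams.get_image('wrist');cv2.imwrite('pics/w6.png',im[100:480,100:540])
print(project(c,[[.6185,.111,.124],[.6185,.111,.004]])-[100,100])
E
```

```text
t 9.0 p [0.6172 0.1118 0.194 ] w 0.0503 F [-1.  -0.2  0.4] yaw -72.5
delta tool [ 0.123   0.0012 -0.0011]
[[221.83604011 135.94504228]
 [221.29382598 107.89430601]]
```

View pics/w6.png

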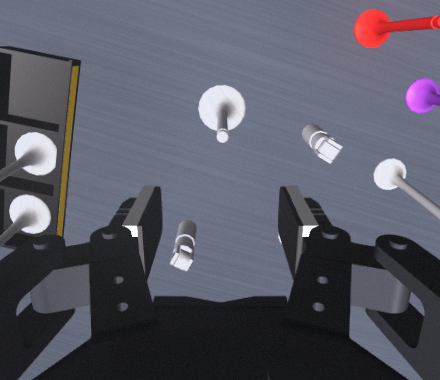

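The L1 tip at (222,136) matches the prediction to 1 px. I descend, grip and lift.

```bash
python3 -m crank '{"hand":[105,105,105,105,105],"translation":[[0.03,0.001,-0.001],[0.06,0.001,-0.001],[0.09,0.001,-0.001],[0.122,0.001,-0.001],[0.122,0.001,-0.001]],"dr":[[0,0,0],[0,0,0],[0,0,0],[0,0,0],[0,0,0]]}'>/dev/null
python3 w.py
python3 -m crank '{"hand":[180,255,255,255,255],"translation":[[0,0,0],[0,0,0],[0,0,0],[0,0,0],[0,0,0]],"dr":[[0,0,0],[0,0,0],[0,0,0],[0,0,0],[0,0,0]]}' >/dev/null
python3 -m crank '{"hand":[255,255,255,255],"translation":[[0,0,0],[0,0,0],[0,0,0],[0,0,0]],"dr":[[0,0,0],[0,0,0],[0,0,0],[0,0,0]]}' >/dev/null; python3 w.py
python3 -m crank '{"hand":[255,255,255,255,255],"translation":[[-0.01,0,0],[-0.04,0,0],[-0.07,0,0],[-0.11,0,0],[-0.14,0,0]],"dr":[[0,0,0],[0,0,0],[0,0,0],[0,0,0],[0,0,0]]}' >/dev/null
python3 -m crank '{"hand":[255],"translation":[[0,0,0]],"dr":[[0,0,0]]}' >/dev/null; python3 w.py .582 .2995 .211
```

```text
t 9.55 p [0.616  0.1118 0.0686] w 0.0498 F [-0.8 -1.   0.4] yaw -72.42
t 10.45 p [0.6199 0.1104 0.0743] w 0.0057 F [-0.7  1.4  7.2] yaw -72.53
t 11.05 p [0.6205 0.1101 0.2179] w 0.0055 F [-0.4 -0.9 -1.6] yaw -72.54
delta tool [ 0.0065 -0.1923 -0.02  ]
```

```bash
python3 -m crank '{"hand":[255,255,255,255,255],"translation":[[0,-0.015,-0.002],[0,-0.04,-0.004],[0,-0.07,-0.008],[0,-0.1,-0.011],[0,-0.13,-0.014]],"dr":[[0,0,0],[0,0,0],[0,0,0],[0,0,0],[0,0,0]]}' >/dev/null
python3 -m crank '{"hand":[255,255,255,255,255],"translation":[[0,-0.03,-0.003],[0,-0.05,-0.005],[0,-0.0615,-0.0062],[0,-0.0615,-0.0062],[0,-0.0615,-0.0062]],"dr":[[0,0,0],[0,0,0],[0,0,0],[0,0,0],[0,0,0]]}' >/dev/null;  python3 w.py .5825 .299 .083
python3 - <<'E'
from h import *
c=cams.calibration('wrist');im,d=cams.get_image('wrist');cv2.imwrite('pics/w7.png',im[60:480,140:500])
E
```

```text
t 12.05 p [0.5807 0.2985 0.2116] w 0.0059 F [ 1.  -0.6 -0.8] yaw -72.55
delta tool [ 0.1286 -0.     -0.002 ]
```

View pics/w7.png

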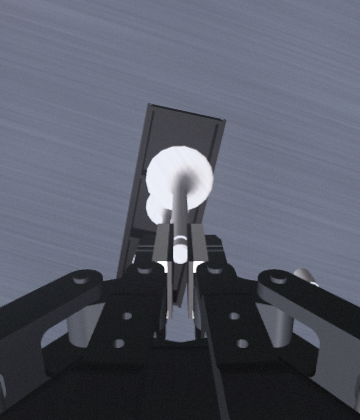

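L1 is lined up over the far cell, its head at (180,180) in the crop, the same relative view as for L2. I lower it.

```bash
python3 -m crank '{"hand":[255,255,255,255,255],"translation":[[0.03,0,-0.001],[0.06,0,-0.001],[0.09,0,-0.001],[0.115,0,-0.001],[0.127,0,-0.001]],"dr":[[0,0,0],[0,0,0],[0,0,0],[0,0,0],[0,0,0]]}' >/dev/null
python3 -m crank '{"hand":[255,255,255],"translation":[[0.001,0,0],[0.002,0,0],[0.002,0,0]],"dr":[[0,0,0],[0,0,0],[0,0,0]]}' >/dev/null; python3 w.py .5825 .299 .077
python3 -m crank '{"hand":[255,255,255],"translation":[[0.001,0,0],[0.002,0,0],[0.002,0,0]],"dr":[[0,0,0],[0,0,0],[0,0,0]]}' >/dev/null; python3 w.py
python3 -m crank '{"hand":[255,255],"translation":[[0.001,0,0],[0.001,0,0]],"dr":[[0,0,0],[0,0,0]]}' >/dev/null; python3 w.py
```

```text
t 12.9 p [0.5825 0.2992 0.0847] w 0.0055 F [ 0.6  0.7 -1.6] yaw -72.55
delta tool [0.0077 0.0002 0.0001]
t 13.2 p [0.5818 0.2992 0.0814] w 0.0055 F [-0.2 -0.2 -1.2] yaw -72.53
t 13.4 p [0.5817 0.2992 0.0801] w 0.0055 F [-1.1  0.2 -1.6] yaw -72.54
```

```bash
python3 -m crank '{"hand":[255,255,255],"translation":[[0.001,0,0],[0.0015,0,0],[0.0015,0,0]],"dr":[[0,0,0],[0,0,0],[0,0,0]]}' >/dev/null; python3 w.py
python3 -m crank '{"hand":[255,255],"translation":[[0.001,0,0],[0.001,0,0]],"dr":[[0,0,0],[0,0,0]]}' >/dev/null; python3 w.py
```

```text
t 13.7 p [0.5817 0.2991 0.0786] w 0.0057 F [ 0.3  0.5 -1.3] yaw -72.54
t 13.9 p [0.5821 0.2993 0.0784] w 0.0055 F [-0.8 -0.5  4. ] yaw -72.53
```

```bash
python3 -m crank '{"hand":[225,200,160,105,105],"translation":[[0,0,0],[0,0,0],[0,0,0],[0,0,0],[0,0,0]],"dr":[[0,0,0],[0,0,0],[0,0,0],[0,0,0],[0,0,0]]}' >/dev/null
python3 -m crank '{"hand":[105,105,105,105,105],"translation":[[0,0,0],[-0.03,0,0],[-0.06,0,0],[-0.1,0,0],[-0.12,0,0]],"dr":[[0,0,0],[0,0,0],[0,0,0],[0,0,0],[0,0,0]]}' >/dev/null; python3 w.py .6045 -.0945 .197
```

```text
t 14.9 p [0.5825 0.2994 0.2014] w 0.0503 F [-0.1  0.2 -0.2] yaw -72.53
delta tool [0.004  0.3824 0.0973]
```

```bash
python3 -m crank '{"hand":[105,105,105,105,105],"translation":[[0,0.19,0.048],[0,0.19,0.048],[0,0.19,0.048],[0,0.19,0.048],[0,0.19,0.048]],"dr":[[0,0,0],[0,0,0],[0,0,0],[0,0,0],[0,0,0]]}' >/dev/null
python3 -m crank '{"hand":[105,105,105,105,105],"translation":[[0.004,0.1924,0.0493],[0.004,0.1924,0.0493],[0.004,0.1924,0.0493],[0.004,0.1924,0.0493],[0.004,0.1924,0.0493]],"dr":[[0,0,0],[0,0,0],[0,0,0],[0,0,0],[0,0,0]]}' >/dev/null
python3 -m crank '{"hand":[105,105],"translation":[[0,0,0],[0,0,0]],"dr":[[0,0,0],[0,0,0]]}' >/dev/null;python3 w.py .6045 -.0945 .072;python3 - <<'E'
from h import *
c=cams.calibration('wrist');im,d=cams.get_image('wrist');cv2.imwrite('pics/w8.png',im[100:480,100:640])
print(project(c,[[.6045,-.0945,.124],[.6045,-.0945,.004]])-[100,100])
E
```

```text
t 16.1 p [ 0.6038 -0.0935  0.1938] w 0.0502 F [1.  0.4 0.8] yaw -72.46
delta tool [ 0.1218  0.0012 -0.0004]
[[221.78444583 136.91753085]
 [221.2225974  108.65313424]]
```

View pics/w8.png

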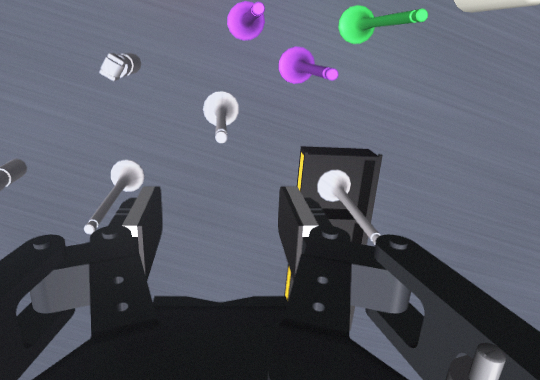

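The S1 tip at (221,137) matches. I pick it up.

```bash
python3 -m crank '{"hand":[105,105,105,105,105],"translation":[[0.03,0.001,0],[0.06,0.001,0],[0.09,0.001,0],[0.121,0.001,0],[0.121,0.001,0]],"dr":[[0,0,0],[0,0,0],[0,0,0],[0,0,0],[0,0,0]]}'>/dev/null
python3 -m crank '{"hand":[180,255,255,255,255],"translation":[[0,0,0],[0,0,0],[0,0,0],[0,0,0],[0,0,0]],"dr":[[0,0,0],[0,0,0],[0,0,0],[0,0,0],[0,0,0]]}' >/dev/null
python3 -m crank '{"hand":[255,255,255,255],"translation":[[0,0,0],[0,0,0],[0,0,0],[0,0,0]],"dr":[[0,0,0],[0,0,0],[0,0,0],[0,0,0]]}' >/dev/null; python3 w.py
python3 -m crank '{"hand":[255,255,255,255,255],"translation":[[-0.01,0,0],[-0.04,0,0],[-0.07,0,0],[-0.11,0,0],[-0.14,0,0]],"dr":[[0,0,0],[0,0,0],[0,0,0],[0,0,0],[0,0,0]]}' >/dev/null
python3 -m crank '{"hand":[255],"translation":[[0,0,0]],"dr":[[0,0,0]]}' >/dev/null; python3 w.py .4955 -.2565 .213
```

```text
t 17.55 p [ 0.6049 -0.0958  0.0746] w 0.0054 F [-1.2  0.9  7. ] yaw -72.54
t 18.15 p [ 0.6055 -0.0963  0.2183] w 0.0055 F [-0.5 -0.3 -1.9] yaw -72.54
delta tool [0.0048 0.1198 0.153 ]
```

```bash
python3 -m crank '{"hand":[255,255,255,255,255],"translation":[[0,0.01,0.013],[0,0.025,0.032],[0,0.043,0.055],[0,0.061,0.078],[0,0.08,0.102]],"dr":[[0,0,0],[0,0,0],[0,0,0],[0,0,0],[0,0,0]]}' >/dev/null
python3 -m crank '{"hand":[255,255,255,255,255],"translation":[[0,0.018,0.023],[0,0.032,0.041],[0,0.0398,0.051],[0,0.0398,0.051],[0,0.0398,0.051]],"dr":[[0,0,0],[0,0,0],[0,0,0],[0,0,0],[0,0,0]]}' >/dev/null;  python3 w.py .4955 -.2565 .083
python3 - <<'E'
from h import *
c=cams.calibration('wrist');im,d=cams.get_image('wrist');cv2.imwrite('pics/w9.png',im[20:480,100:540])
print(project(c,[[.4955,-.2565,.03],[.4262,-.2757,.03],[.5648,-.2373,.03]])-[100,20])
E
```

```text
t 19.15 p [ 0.494  -0.2555  0.2124] w 0.0053 F [ 0.5 -0.3 -1.8] yaw -72.54
delta tool [ 0.1294  0.0015 -0.0012]
[[221.58015764 189.12027059]
 [219.16746632 254.12035873]
 [224.2320938  117.59976453]]
```

View pics/w9.png

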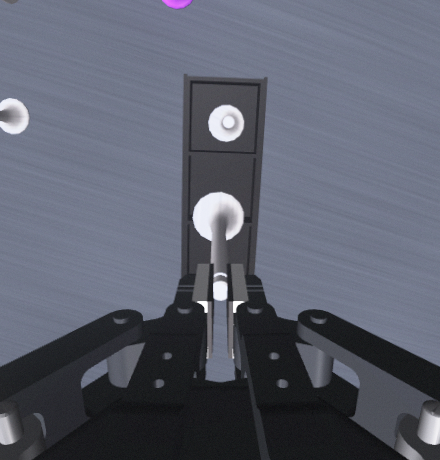

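The tray's far-cell centre at (224,117) matches the prediction (224,118). I lower S1 into the middle cell.

```bash
python3 -m crank '{"hand":[255,255,255,255,255],"translation":[[0.03,0.001,-0.001],[0.06,0.001,-0.001],[0.09,0.001,-0.001],[0.115,0.001,-0.001],[0.129,0.001,-0.001]],"dr":[[0,0,0],[0,0,0],[0,0,0],[0,0,0],[0,0,0]]}' >/dev/null
python3 -m crank '{"hand":[255,255,255],"translation":[[0.001,0,0],[0.002,0,0],[0.002,0,0]],"dr":[[0,0,0],[0,0,0],[0,0,0]]}' >/dev/null; python3 w.py .4955 -.2565 .077
python3 -m crank '{"hand":[255,255],"translation":[[0.001,0,0],[0.001,0,0]],"dr":[[0,0,0],[0,0,0]]}' >/dev/null; python3 w.py
python3 -m crank '{"hand":[255,255],"translation":[[0.001,0,0],[0.001,0,0]],"dr":[[0,0,0],[0,0,0]]}' >/dev/null; python3 w.py
```

```text
t 20.0 p [ 0.4959 -0.2566  0.0826] w 0.0055 F [ 0.  -0.2  0.4] yaw -72.5
delta tool [ 0.0056 -0.0002  0.0004]
t 20.2 p [ 0.4955 -0.2567  0.0812] w 0.0054 F [ 0.3 -0.  -1.2] yaw -72.53
t 20.4 p [ 0.4952 -0.2566  0.0797] w 0.0059 F [ 0.8 -0.1 -0.9] yaw -72.54
```

```bash
python3 -m crank '{"hand":[255,255],"translation":[[0.001,0,0],[0.001,0,0]],"dr":[[0,0,0],[0,0,0]]}' >/dev/null; python3 w.py
python3 -m crank '{"hand":[255,255],"translation":[[0.0007,0,0],[0.0007,0,0]],"dr":[[0,0,0],[0,0,0]]}' >/dev/null; python3 w.py
```

```text
t 20.6 p [ 0.4953 -0.2566  0.0787] w 0.0051 F [-0.1  0.  -0.4] yaw -72.54
t 20.8 p [ 0.4956 -0.2567  0.0786] w 0.0056 F [0.6 0.4 4.1] yaw -72.54
```

Contact. I release, retract, and measure the move to S2.

```bash
python3 -m crank '{"hand":[225,200,160,105,105],"translation":[[0,0,0],[0,0,0],[0,0,0],[0,0,0],[0,0,0]],"dr":[[0,0,0],[0,0,0],[0,0,0],[0,0,0],[0,0,0]]}' >/dev/null
python3 -m crank '{"hand":[105,105,105,105,105],"translation":[[0,0,0],[-0.03,0,0],[-0.06,0,0],[-0.1,0,0],[-0.12,0,0]],"dr":[[0,0,0],[0,0,0],[0,0,0],[0,0,0],[0,0,0]]}' >/dev/null; python3 w.py .4995 -.0165 .197
```

```text
t 21.8 p [ 0.4959 -0.2571  0.2013] w 0.0503 F [ 0.3  0.1 -0.1] yaw -72.53
delta tool [ 0.0037 -0.2284 -0.0756]
```

```bash
python3 -m crank '{"hand":[105,105,105,105,105],"translation":[[0.004,-0.2284,-0.0756],[0.004,-0.2284,-0.0756],[0.004,-0.2284,-0.0756],[0.004,-0.2284,-0.0756],[0.004,-0.2284,-0.0756]],"dr":[[0,0,0],[0,0,0],[0,0,0],[0,0,0],[0,0,0]]}' >/dev/null
python3 -m crank '{"hand":[105,105],"translation":[[0,0,0],[0,0,0]],"dr":[[0,0,0],[0,0,0]]}' >/dev/null;python3 w.py .4995 -.0165 .072;python3 - <<'E'
from h import *
c=cams.calibration('wrist');im,d=cams.get_image('wrist');cv2.imwrite('pics/w10.png',im[100:480,100:640])
print(project(c,[[.4995,-.0165,.124],[.4995,-.0165,.004]])-[100,100])
E
```

```text
t 22.5 p [ 0.4988 -0.0156  0.1941] w 0.05 F [ 0.8 -0.2  0.1] yaw -72.43
delta tool [ 0.1221  0.001  -0.0003]
[[221.61302588 136.89358809]
 [221.02221419 108.65391858]]
```

View pics/w10.png

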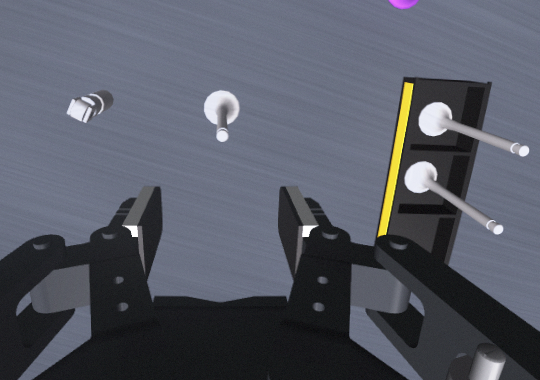

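S2's tip at (222,136) matches the prediction, and S1 stands in its cell (head at (421,177)). I pick up S2.

```bash
python3 -m crank '{"hand":[105,105,105,105,105],"translation":[[0.03,0.001,0],[0.06,0.001,0],[0.09,0.001,0],[0.121,0.001,0],[0.121,0.001,0]],"dr":[[0,0,0],[0,0,0],[0,0,0],[0,0,0],[0,0,0]]}'>/dev/null
python3 -m crank '{"hand":[180,255,255,255,255],"translation":[[0,0,0],[0,0,0],[0,0,0],[0,0,0],[0,0,0]],"dr":[[0,0,0],[0,0,0],[0,0,0],[0,0,0],[0,0,0]]}' >/dev/null
python3 -m crank '{"hand":[255,255,255,255],"translation":[[0,0,0],[0,0,0],[0,0,0],[0,0,0]],"dr":[[0,0,0],[0,0,0],[0,0,0],[0,0,0]]}' >/dev/null; python3 w.py
python3 -m crank '{"hand":[255,255,255,255,255],"translation":[[-0.01,0,0],[-0.04,0,0],[-0.07,0,0],[-0.11,0,0],[-0.14,0,0]],"dr":[[0,0,0],[0,0,0],[0,0,0],[0,0,0],[0,0,0]]}' >/dev/null
python3 -m crank '{"hand":[255],"translation":[[0,0,0]],"dr":[[0,0,0]]}' >/dev/null; python3 w.py .4262 -.2757 .213
```

```text
t 23.95 p [ 0.5001 -0.0172  0.0745] w 0.0056 F [-0.5 -0.4  6.6] yaw -72.52
t 24.55 p [ 0.5006 -0.0173  0.2177] w 0.0053 F [-0.2 -0.3 -0.5] yaw -72.52
delta tool [0.0047 0.2241 0.1486]
```

```bash
python3 -m crank '{"hand":[255,255,255,255,255],"translation":[[0,0.012,0.008],[0,0.034,0.022],[0,0.058,0.038],[0,0.082,0.054],[0,0.106,0.07]],"dr":[[0,0,0],[0,0,0],[0,0,0],[0,0,0],[0,0,0]]}' >/dev/null
python3 -m crank '{"hand":[255,255,255,255,255],"translation":[[0,0.024,0.016],[0,0.048,0.032],[0,0.072,0.048],[0,0.096,0.064],[0,0.11,0.073]],"dr":[[0,0,0],[0,0,0],[0,0,0],[0,0,0],[0,0,0]]}' >/dev/null
python3 -m crank '{"hand":[255,255,255],"translation":[[0,0.0081,0.0056],[0,0.0081,0.0056],[0,0.0081,0.0056]],"dr":[[0,0,0],[0,0,0],[0,0,0]]}' >/dev/null;  python3 w.py .4262 -.2757 .083
```

```text
t 25.85 p [ 0.4247 -0.2746  0.2128] w 0.0055 F [ 0.4  0.7 -1.6] yaw -72.51
delta tool [ 0.1298  0.0016 -0.0011]
```

```bash
python3 -m crank '{"hand":[255,255,255,255,255],"translation":[[0.03,0.001,-0.001],[0.06,0.001,-0.001],[0.09,0.001,-0.001],[0.115,0.001,-0.001],[0.129,0.001,-0.001]],"dr":[[0,0,0],[0,0,0],[0,0,0],[0,0,0],[0,0,0]]}' >/dev/null
python3 -m crank '{"hand":[255,255,255,255],"translation":[[0.001,0,0],[0.002,0,0],[0.003,0,0],[0.003,0,0]],"dr":[[0,0,0],[0,0,0],[0,0,0],[0,0,0]]}' >/dev/null; python3 w.py .4262 -.2757 .077
python3 -m crank '{"hand":[255,255],"translation":[[0.001,0,0],[0.001,0,0]],"dr":[[0,0,0],[0,0,0]]}' >/dev/null; python3 w.py
python3 -m crank '{"hand":[255,255],"translation":[[0.001,0,0],[0.001,0,0]],"dr":[[0,0,0],[0,0,0]]}' >/dev/null; python3 w.py
```

```text
t 26.75 p [ 0.4262 -0.2761  0.0818] w 0.0059 F [ 0.2 -0.2 -1.2] yaw -72.52
delta tool [ 0.0048 -0.0004 -0.0001]
t 26.95 p [ 0.4259 -0.2761  0.0802] w 0.0054 F [-0.4  0.1 -0.9] yaw -72.54
t 27.15 p [ 0.4258 -0.276   0.079 ] w 0.0055 F [-0.4 -0.2 -0.6] yaw -72.54
```

```bash
python3 -m crank '{"hand":[255,255],"translation":[[0.001,0,0],[0.001,0,0]],"dr":[[0,0,0],[0,0,0]]}' >/dev/null; python3 w.py
```

```text
t 27.35 p [ 0.4262 -0.2763  0.0786] w 0.0053 F [-0.5  1.   4.5] yaw -72.54
```

Contact. I release, retract, move aside, and check.

```bash
python3 -m crank '{"hand":[225,200,160,105,105],"translation":[[0,0,0],[0,0,0],[0,0,0],[0,0,0],[0,0,0]],"dr":[[0,0,0],[0,0,0],[0,0,0],[0,0,0],[0,0,0]]}' >/dev/null
python3 -m crank '{"hand":[105,105,105,105,105],"translation":[[0,0,0],[-0.03,0,0],[-0.06,0,0],[-0.1,0,0],[-0.12,0,0]],"dr":[[0,0,0],[0,0,0],[0,0,0],[0,0,0],[0,0,0]]}' >/dev/null
python3 -m crank '{"hand":[105,105,105,105,105],"translation":[[0,0.1,0.15],[0,0.1,0.15],[0,0.1,0.15],[0,0.1,0.15],[0,0.1,0.15]],"dr":[[0,0,0],[0,0,0],[0,0,0],[0,0,0],[0,0,0]]}' >/dev/null
python3 w.py
python3 - <<'E'
from h import *
im,d=cams.get_image('top');t=im[180:350,100:500]
im,d=cams.get_image('side');s=im[90:440,180:460]
t=cv2.resize(t,(800,340));cv2.imwrite('pics/endt.png',t);cv2.imwrite('pics/ends.png',cv2.resize(s,None,fx=1.7,fy=1.7))
E
```

```text
t 28.85 p [ 0.3106 -0.419   0.1977] w 0.0501 F [ 0.9  0.6 -0.9] yaw -72.79
```

View pics/endt.png

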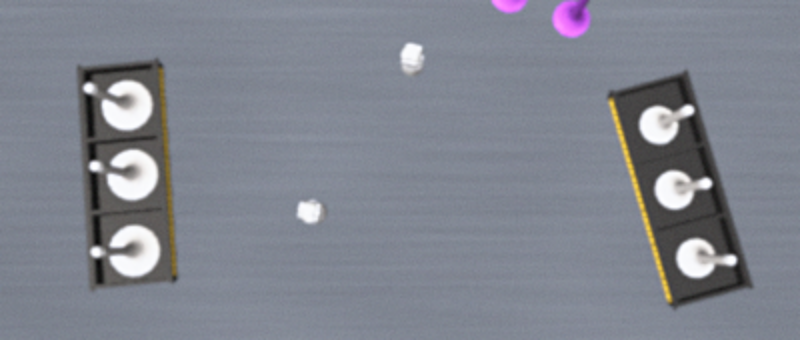

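The top view shows three valves standing stem up in each tray: large at (127,105), (132,174) and (134,250), small at (659,125), (675,190) and (695,258). The lifters are at their original pixels.

```bash
python3 -c "
from rig import env
env.close_job()"
```

```text
the job is handed in; nothing more can be done
```

All four loose valves are put away and the job is handed in, at about 29 s of the 109 s allowed. The two large-headed valves are in the large tray's centre and far cells, and the two small-headed ones are in the small tray's middle and near cells. Each was lowered until I felt light contact (4–6 N), then released.

- **Final check:** the last top picture shows three valves standing stem up in each tray, one to a cell. The stored valves and both lifters are where they started. The gripper was clear of everything.
- **Not checked:** I took a final side picture but could not view it, because the 16-picture limit was reached. The end state was therefore seen from above only.
- **Disagreement in measurements:** the top and side cameras differed by up to about 10 mm on the large tray's position. I settled that with the wrist camera before placing the first valve.

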